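Lock a stop screw's lower nut with a jam nut

TASK

On the small blue stand, fit the loose steel spanner gently over the brass lower nut, lying flat with its handle between the two upright pins so that the nut cannot turn, and let go of it. Then tighten the red jam nut clockwise down onto the lower nut with a turning torque of 0.5 N m (no more than 0.57), without letting the lower nut turn out of its setting (the small play of the spanner is all right), and leave the spanner in place. Do not disturb the cups and the bottle standing round about.

Things in the scene. Friction and masses are not known exactly. Their poses are not given: they have to be found in the camera images.
- stand: Fixed blue stand bolted to the worktop, base plate 84 x 190 x 14 mm. Origin on the worktop, on the axis of its upright stud; z up; its +y runs from the stud towards the two pins. Where it stands and its yaw vary (within 0.45 rad of the world axes).
- nut (a point): Point of the stand on the stud axis, 32 mm above the worktop, where the middle of the fitted spanner's jaw belongs; axes as the stand's (it does not turn with the nut). Round it, an aluminium collar of 24 mm radius whose top is 26 mm above the worktop carries the jaw; the fitted spanner's handle points along this point's +y.
- rest (a point): Point of the stand 105 mm along its +y from the stud axis, on top of the aluminium rest (26 mm above the worktop), half-way between the two upright steel pins (10 mm thick, tops 49 mm above the worktop, 20 mm of free space between them). The spanner's handle lies on the rest between the pins; they stop it from turning.
- lower_turn (a joint): Angle of the lower nut on the stud in rad, 0 at its setting at the start, growing clockwise seen from above. It must stay within 0.3 rad of 0 (play of the fitted spanner lets it turn by up to 0.2). Unheld it slips round at about 0.35 N m.
- jam_turn (a joint): Jam nut's angle relative to the lower nut, rad, growing clockwise from above (tightening); starts at -0.1 to 0.1, can reach 2.2. Needs a steady 0.30 N m until it meets the washer at an unknown angle of 0.2 to 0.7; then the torque climbs by 1.2 N m per rad. Tight is 0.50 N m (0.17 rad further); 0.46 to 0.57 is good. It stays where left; its sinking is negligible.
- jam_grip (a point): Centre of the red jam nut's grip, on the stud axis, 68.5 mm above the worktop: a bar 27 mm long along this point's x, 13 mm thick along its y, 57 to 80 mm above the worktop, 3 mm of stud end on top; grip it across its thickness, turn it about the vertical. It drives the nut through a torsion spring (4 N m per rad), so the torque can be felt while it is held still; let go, it springs back.
- jam_nut: The red jam nut; its round knurled part below the grip is 27 mm wide, from 47 to 57 mm above the worktop. The origin lies on the stud axis on the worktop, z up; turns with the nut.
- washer: The dark lock washer of 25 mm diameter between the two nuts, 44.5 to 46.5 mm above the worktop; the origin lies on the stud axis on the worktop; turns with the lower nut.
- lower_nut: Brass lower nut, a hexagon 30 mm across flats, from 26.5 to 41 mm above the worktop, chamfered above that to 44.5 mm. Origin on the stud axis on the worktop; z up; two of its flats are parallel to its y, and at the start its axes are those of the stand. The washer and the jam nut above it are narrower (27 mm), so that the spanner passes over them from above.
- spanner: Loose open-ended steel spanner, 12 mm thick, 153 mm long, 0.16 kg, lying flat on the worktop at the start. Origin at the centre of the jaw on the underside; z up; +y runs from the jaw along the handle. The jaw is 32 mm wide between two straight prongs (along y, 52 mm over all, ends at y = -15 mm, throat at y = +19.5 mm).
- jaw (a point): Centre of the spanner's jaw, half-way up its thickness (6 mm above the underside).
- handle (a point): Grip point of the spanner's handle, half-way up its thickness, 62 mm from the jaw centre along +y, where the bar is straight, 16 mm wide and 12 mm thick; the handle's rounded end is at 138 mm. The centre of mass lies about 54 mm from the jaw centre.
- cup_yellow: Specimen cup with a yellow lid, 64 mm wide and 66 mm high, origin under its centre; leave it alone.
- cup_red: Specimen cup with a red lid, 58 mm wide and 66 mm high, origin under its centre; leave it alone.
- bottle_blue: White reagent bottle with a blue cap, 48 mm wide and 78 mm high, origin under its centre; leave it alone.
Not all that is in view belongs to the job. There is more than one size of the stand; the job needs the larger. Of the things that look like the spanner, the larger one is meant.

How it is judged:
By the outcome, as a careful person would: the job done as asked, in the order asked, and still so for the second after the job is handed in, with the robot touching nothing.
It also fails if it takes over 67 s, if anything falls off the work surface, if the arm or the gripper's body presses on something with over 40 N, if the wrist force passes 120 N, or if a joint passes its speed limit or range.

ROBOT

A 7-joint arm with a two-finger parallel gripper is mounted at the origin on a cart in front of the work surface, level with it; the furniture and walls round the work are solid. World frame = base frame: x ahead of the robot, y to its left, z up, the work surface at z = 0. Lengths are in m, angles in rad, forces in N, time in s.
With the tool pointing down it reaches from about 0.425 to 0.8 m from the base axis. Payload 8.3 kg.
Tool frame: the origin (TCP) lies between the finger pads; the fingertips stand 17 mm ahead of it and the grasp point (between the pads) lies 2 mm behind it; z points along the fingers, y is the line along which they close (so a half turn about z gives the same grasp; the last joint's range is limited). The gripper opens to 85 mm and grips with 20 to 120 N. Pads are 22 mm wide; open, the fingers measure 114 mm over their backs; the gripper's body (76 mm by 85 mm) begins 54 mm behind the grasp point. The pads swing forward as they close: fully open they stand 13 mm farther back than shut.
Start: joints at [1.236, 0.383, 0.016, 1.37, -0.006, 1.388, -0.046], TCP at [0.168, -0.602, 0.248] pointing down, gripper open.
Joint ranges: [-2.95, 2.95], [-0.25, 2.06], [-1.52, 1.56], [0.18, 2.33], [-1.44, 4.58], [0.02, 2.06], [-3.01, 3.01]. Speed limits (rad/s): [2.39, 2.39, 3.01, 3.01, 3.14, 3.14, 3.14].

INTERFACE

Orientations are given as a unit quaternion [x, y, z, w].
In Python, from plant import manip gives the robot as it stands. The module is installed in compiled form; this text tells all that it offers.
- The arm moves only by the shell command python3 -m creep 'ROWS' [FORCE]. ROWS is text: rows parted by semicolons, each of 5 numbers parted by spaces: the opening in per cent of the stroke, from 0 (shut) to 100 (fully open), then the shift along the tool's x, y, z in mm, then the turn about the tool's z in degrees. In form: jaw dx dy dz yaw; .... A call has exactly 8 rows; each row shifts and turns the commanded pose from where the row before left it, along the tool's axes as they then stand; what a row does not reach is not made up. A row lasts 1/8 s, in which the tool goes at most 62.5 mm and 10.7 degrees, less where a joint would pass 70% of its speed; a pose out of reach is approached as far as the arm can. A call is refused whole if a number of a shift passes 62.5 or a number of a turn 10.7, either way. A call with a gripper value outside its range is refused whole. The fingers move at their own pace and stop on an object; FORCE is the grip in N (left out, the last holds). Time passes only in rows, so rows that do not move let the fingers close, or fill a call up. It gives the time, the measured TCP pose, the force, the opening and the grip force at its end, in the units of the state.
- manip.read_state(): the state, without advancing time (a new reading comes with each control period).
- manip.grab_frame(name): name is "scene" or "top" or "wrist"; returns a dict with "pixels" (420x560x3 uint8, red, green, blue), "camera_matrix" (3x3 intrinsics, pixels), "view" (4x4, takes a point from world to camera coordinates). Camera axes: x right, y up, looking along -z (the intrinsics and any distortion apply to the point x, -y, -z); pixel columns grow to the right and rows downward; lengths in m; the calibration is good to about 2 mm. A picture is of the moment at which its call begins. There is no depth.
- manip.sign_off(): hands the job in; it is judged then, once.
The state is a dict: "time_s": time; "qpos": joint angles; "qd": joint speeds; "effort": joint torques, N m; "ee_pos": TCP position; "ee_rot": TCP orientation; "ft_force": force on the tool from outside, world axes, zero at the start; "torque": the same for the moment, N m; "gripper_width": finger opening in m; "grip_force": force on a finger pad.
Only numpy, scipy, OpenCV 4.12 (cv2) and the standard library are available. Lean on these libraries where they do the work, as an engineer would, in place of code of your own. Each camera call takes 0.05 s, during which the arm holds its last target. There are 200 camera calls.

## Working session

There is one attempt and no reset: what is moved stays moved. The work goes in short steps, Python scripts to look and compute and a shell command to move; the robot and the scene stay as the last step left them, time stands still between calls to the robot, and variables do not carry over. Pictures are saved under pics/ and viewed, at most 10 in all, crops included, and the job is handed in when it is done.

```bash
mkdir -p pics
cat > h.py <<'E'
import numpy as np, cv2
from plant import manip
from scipy.spatial.transform import Rotation as R
def grab(n,f):
    d=manip.grab_frame(n); cv2.imwrite(f,d["pixels"][:,:,::-1]); np.savez('pics/'+n+'.npz',K=d["camera_matrix"],V=d["view"],P=d["pixels"]); return d
def ray(n,uv,z):
    d=np.load('pics/'+n+'.npz');K,V=d['K'],d['V'];C=np.linalg.inv(V)
    p=np.linalg.inv(K)@[uv[0],uv[1],1]; w=C[:3,:3]@[p[0],-p[1],-p[2]];o=C[:3,3]
    return o+w*(z-o[2])/w[2]
def proj(n,p):
    d=np.load('pics/'+n+'.npz');K,V=d['K'],d['V'];c=V@[*p,1]; q=K@[c[0],-c[1],-c[2]]; return q[:2]/q[2]
def st():
    s=manip.read_state(); r=R.from_quat(s['ee_rot']).as_matrix()
    print('t',round(s['time_s'],2),'p',np.round(s['ee_pos'],4),'x',np.round(r[:,0],3),'y',np.round(r[:,1],3),'z',np.round(r[:,2],3),'F',np.round(s['ft_force'],1),'T',np.round(s['torque'],2),'w',round(s['gripper_width'],4),'g',s['grip_force'],'q',np.round(s['qpos'],2)); return s,r
E
python3 - <<'E'
from h import *
st(); a=grab('top','pics/top0.png');b=grab('scene','pics/scene0.png')
print(np.linalg.inv(a['view'])[:3,3],np.linalg.inv(b['view'])[:3,3])
E
```

```text
t 0.0 p [ 0.1677 -0.6016  0.2473] x [ 0.963  0.269 -0.   ] y [ 0.269 -0.963 -0.002] z [-0.001  0.002 -1.   ] F [-0.4  0.7  1. ] T [ 0.03  0.02 -0.02] w 0.0853 g 0.0 q [ 1.24  0.38  0.02  1.37 -0.01  1.39 -0.05]
[ 0.46024926 -0.07157401  1.3143873 ] [0.02883768 0.75500092 0.83414995]
```

View pics/top0.png

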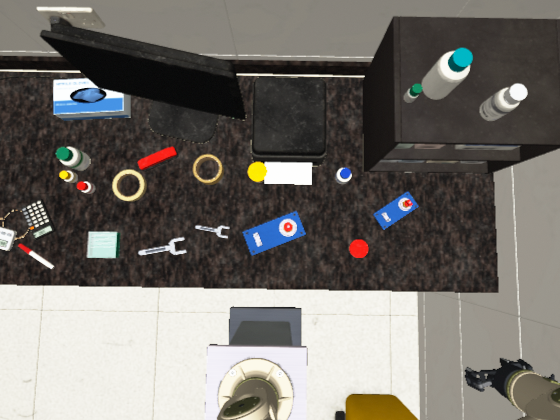

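View pics/scene0.png

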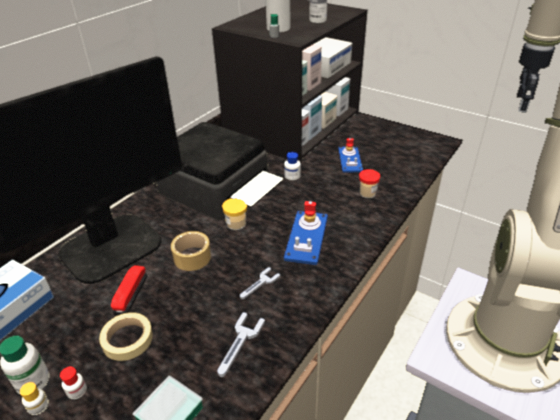

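The top view shows the large stand at about (274,233) with its stud at (288,228) and pins near (257,241). The larger spanner is at (162,247), jaw to the right. The small stand (396,210) and small spanner (212,231) are decoys. The scene view agrees. Next I'll take an enlarged crop.

Run:
```python
from h import *
P=np.load('pics/top.npz')['P'][195:270,130:320,::-1]
cv2.imwrite('pics/crop0.png',cv2.resize(P,None,fx=4,fy=4,interpolation=cv2.INTER_CUBIC))
for n,uv,z in [('stud',(288,227),.08),('yel',(257,172),.066),('red',(359,248),.066),('bot',(344,175),.078)]: print(n,ray('top',uv,z))
```

```text
stud [ 0.52782136 -0.09405595  0.08      ]
yel [0.70112089 0.00650995 0.066     ]
red [ 0.46710258 -0.31582143  0.066     ]
bot [ 0.69404674 -0.26731988  0.078     ]
```

View pics/crop0.png

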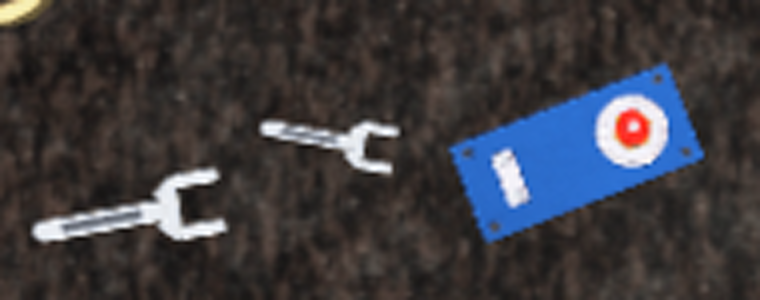

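The crop shows the plate corners at (667,63), (704,155), (488,243), (450,148). The spanner's handle end is at (34,232) and its prong ends are at (218,174) and (227,228).

Run:
```python
from h import *
f=lambda u,v,z: ray('top',(130+u/4-.4,195+v/4-.4),z)
c=[f(*p,.014) for p in [(667,63),(704,155),(488,243),(450,148)]]
print('plate',np.mean(c,0),[np.linalg.norm(c[i]-c[i-1]) for i in range(4)])
d=(c[2]+c[3]-c[0]-c[1]); d/=np.linalg.norm(d); print('stand y dir',d, np.degrees(np.arctan2(d[1],d[0])))
print('collar',f(632,131,.026),'rest',f(510,179,.026),'top',f(633,127,.083))
e=f(34,232,.012); m=(f(218,174,.012)+f(227,228,.012))/2
v=e-m; L=np.linalg.norm(v); v/=L; print('spanner len',L,'y ang',np.degrees(np.arctan2(v[1],v[0])),'jaw',m+.015*v,'handle',m+.077*v)
```

```text
plate [ 0.5125158  -0.05004312  0.014     ] [np.float64(0.189526508422518), np.float64(0.0806793686608), np.float64(0.1884957798651837), np.float64(0.08271650083624824)]
stand y dir [-0.38641674  0.92232429  0.        ] 112.73172146305221
collar [ 0.52962829 -0.09376814  0.026     ] rest [0.48946212 0.00353119 0.026     ] top [ 0.52965075 -0.09350917  0.083     ]
spanner len 0.15337180957861613 y ang 100.31874420668031 jaw [0.46548123 0.25126736 0.012     ] handle [0.45437554 0.3122646  0.012     ]
```

```bash
cat >> h.py <<'E'
def to(p,ang):
    s,r=st(); d=r.T@(np.array(p)-s['ee_pos']); a=np.degrees(np.arctan2(r[1,0],r[0,0])); print('ang',round(a,2),'yaw',round((a-ang+180)%360-180,2),'shift mm BEFORE turn',np.round(d*1e3,1))
    c,q=np.cos(np.radians(ang)),np.sin(np.radians(ang)); w=np.array(p)-s['ee_pos']; print('AFTER turn',np.round(1e3*np.array([c*w[0]+q*w[1],q*w[0]-c*w[1],-w[2]]),1))
E
python3 -m creep '100 0 0 0 -10.6;100 0 0 0 -10.6;100 0 0 0 -10.6;100 0 0 0 -10.6;100 0 0 0 -10.6;100 0 0 0 -10.6;100 0 0 0 -10.6;100 0 0 0 -10.6'
python3 -m creep '100 43.5 41.7 0 0;100 43.5 41.7 0 0;100 43.5 41.7 0 0;100 43.5 41.7 0 0;100 43.5 41.7 0 0;100 43.5 41.7 0 0;100 43.5 41.7 0 0;100 43.5 41.7 0 0'
python3 -c "
from h import *
to((.4544,.3123,.15),100.3)"
```

```text
time_s: 1.1
ee_pos: [0.1677, -0.6018, 0.2477]
ee_rot: [0.638, 0.77, 0.0, -0.0]
ft_force: [-0.9, 0.2, 0.3]
gripper_width: 0.0855
grip_force: 0.0
time_s: 2.1
ee_pos: [0.4338, -0.1979, 0.2482]
ee_rot: [0.64, 0.768, -0.0, 0.0]
ft_force: [0.9, -0.7, 0.1]
gripper_width: 0.0855
grip_force: 0.0
t 2.1 p [ 0.4338 -0.1979  0.2482] x [-0.18   0.984 -0.   ] y [ 0.984  0.18  -0.   ] z [-0. -0. -1.] F [ 0.9 -0.7  0.1] T [-0.01 -0.03 -0.  ] w 0.0855 g 0.0 q [ 0.9   0.1  -0.57  1.74  0.05  1.32  0.5 ]
ang 100.36 yaw 0.06 shift mm BEFORE turn [498.2 112.   98.1]
AFTER turn [498.3 111.5  98.2]
```

```bash
python3 -m creep '100 57 20 0 0;100 57 20 0 0;100 57 20 0 0;100 57 15 0 0;100 60 10 0 0;100 60 10 10 0;100 60 8 20 0;100 60 8 20 0' >/dev/null
python3 -m creep '100 30 1 20 0;100 0 0 20 0;100 0 0 8 0;100 0 0 0 0;100 0 0 0 0;100 0 0 0 0;100 0 0 0 0;100 0 0 0 0'
python3 -c "
from h import *
to((.4544,.3123,.15),100.3)
grab('wrist','pics/w1.png')
print(proj('wrist',(.4544,.3123,.012)),proj('wrist',(.4655,.2513,.012)))"
```

```text
time_s: 4.1
ee_pos: [0.454, 0.308, 0.1513]
ee_rot: [0.64, 0.768, 0.0, 0.0]
ft_force: [0.2, 0.5, -0.4]
gripper_width: 0.0856
grip_force: 0.0
t 4.1 p [0.454  0.308  0.1513] x [-0.18   0.984  0.   ] y [0.984 0.18  0.   ] z [ 0.  0. -1.] F [ 0.2  0.5 -0.4] T [-0.02  0.04 -0.02] w 0.0856 g 0.0 q [ 0.06  0.43 -0.91  1.69  0.36  1.2  -0.76]
ang 100.37 yaw 0.07 shift mm BEFORE turn [4.2 1.2 1.3]
AFTER turn [4.2 1.2 1.3]
[282.82534242 198.05638082] [282.69474294 258.38826561]
```

View pics/w1.png

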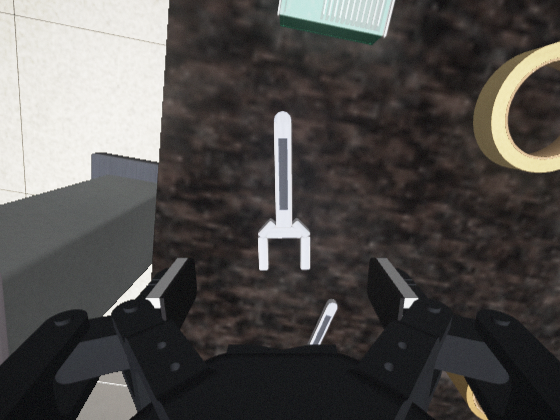

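The wrist view shows the spanner with its handle end at (282.5,112) and prong ends at (263.5,270) and (305.5,270).

```bash
python3 -c "
from h import *
e=ray('wrist',(282.5,112),.010); m=(ray('wrist',(263.5,270),.010)+ray('wrist',(305.5,270),.010))/2
v=e-m; L=np.linalg.norm(v); v/=L; print(L,np.degrees(np.arctan2(v[1],v[0])),m+.015*v,m+.077*v)
h=m+.077*v
to((h[0],h[1],.02),np.degrees(np.arctan2(v[1],v[0])))"
```

```text
0.15263951495712744 101.18045966062283 [0.4669257  0.25266865 0.01      ] [0.45490391 0.31349197 0.01      ]
t 4.15 p [0.454  0.3081 0.1513] x [-0.18   0.984  0.   ] y [0.984 0.18  0.   ] z [ 0.  0. -1.] F [ 1.1 -1.  -1. ] T [-0.03 -0.   -0.02] w 0.0855 g 0.0 q [ 0.06  0.43 -0.91  1.69  0.36  1.2  -0.76]
ang 100.38 yaw -0.8 shift mm BEFORE turn [  5.2   1.9 131.3]
AFTER turn [  5.1   2.  131.3]
```

```bash
python3 -m creep '100 5 2 25 -0.8;100 0 0 30 0;100 0 0 30 0;100 0 0 25 0;100 0 0 12 0;100 0 0 8 0;100 0 0 0.5 0;100 0 0 0 0' >/dev/null
python3 -m creep '0 0 0 0 0;0 0 0 0 0;0 0 0 0 0;0 0 0 0 0;0 0 0 0 0;0 0 0 0 0;0 0 0 0 0;0 0 0 0 0' 70
python3 -c "
from h import *
to((.4549,.3135,.15),101.2)"
```

```text
time_s: 6.15
ee_pos: [0.4551, 0.3134, 0.021]
ee_rot: [0.635, 0.773, 0.0, 0.0]
ft_force: [-1.6, -1.6, 4.7]
gripper_width: 0.0135
grip_force: 69.7
t 6.15 p [0.4551 0.3134 0.021 ] x [-0.194  0.981 -0.   ] y [0.981 0.194 0.   ] z [ 0.  0. -1.] F [-1.6 -1.6  4.7] T [-0.31  0.29 -0.01] w 0.0135 g 69.74176526069641 q [-0.03  0.6  -0.81  1.79  0.52  0.97 -0.86]
ang 101.18 yaw -0.02 shift mm BEFORE turn [ 1.00e-01 -1.00e-01 -1.29e+02]
AFTER turn [ 1.00e-01 -2.00e-01 -1.29e+02]
```

```bash
python3 -m creep '0 0 0 -10 0;0 0 0 -15 0;0 0 0 -25 0;0 0 0 -25 0;0 0 0 -25 0;0 0 0 -25 0;0 0 0 -5 0;0 0 0 0 0' 
python3 -c "
from h import *
to((.5057,-.0365,.15),112.7)"
```

```text
time_s: 7.15
ee_pos: [0.4549, 0.3132, 0.1506]
ee_rot: [0.635, 0.773, 0.0, 0.0]
ft_force: [0.1, -0.4, -2.9]
gripper_width: 0.0132
grip_force: 69.0
t 7.15 p [0.4549 0.3132 0.1506] x [-0.194  0.981 -0.   ] y [0.981 0.194 0.   ] z [ 0. -0. -1.] F [ 0.1 -0.4 -2.9] T [ 0.02 -0.01  0.02] w 0.0132 g 69.01088833808899 q [ 0.05  0.44 -0.91  1.68  0.37  1.2  -0.75]
ang 101.17 yaw -11.53 shift mm BEFORE turn [-352.9  -18.     0.7]
AFTER turn [-342.2  -88.1    0.6]
```

```bash
python3 -m creep '0 0 0 0 -5.8;0 0 0 0 -5.7;0 -40 -10 0 0;0 -50 -13 0 0;0 -50 -13 0 0;0 -50 -13 0 0;0 -50 -13 0 0;0 -50 -13 0 0' >/dev/null
python3 -m creep '0 -30 -8 0 0;0 -22 -5 0 0;0 0 0 0 0;0 0 0 0 0;0 0 0 0 0;0 0 0 0 0;0 0 0 0 0;0 0 0 0 0' >/dev/null
python3 -c "
from h import *
to((.5057,-.0365,.15),112.7)
d=grab('wrist','pics/w2.png'); grab('top','pics/t2.png')
for p in [(.5296,-.0937,.083),(.489,.0032,.026),(.5296,-.0937,.129)]: print(proj('wrist',p))
P=cv2.imread('pics/t2.png')[200:260,230:320]
cv2.imwrite('pics/w2c.png',np.hstack([cv2.imread('pics/w2.png')[:,140:420],cv2.resize(P,None,fx=5.6,fy=7,interpolation=2)[:, :504]]))
"
```

```text
t 9.15 p [ 0.5056 -0.036   0.1507] x [-0.386  0.923 -0.   ] y [0.923 0.386 0.   ] z [ 0. -0. -1.] F [-0.2  0.  -1.8] T [ 0.05  0.03 -0.  ] w 0.0138 g 69.01236176490784 q [ 0.77  0.33 -0.89  1.8   0.28  1.15  0.18]
ang 112.69 yaw -0.01 shift mm BEFORE turn [-0.5 -0.1  0.7]
AFTER turn [-0.5 -0.1  0.7]
[281.80449039 305.09563149]
[281.69058641 158.43871485]
[281.84863425 349.62036579]
```

View pics/w2c.png

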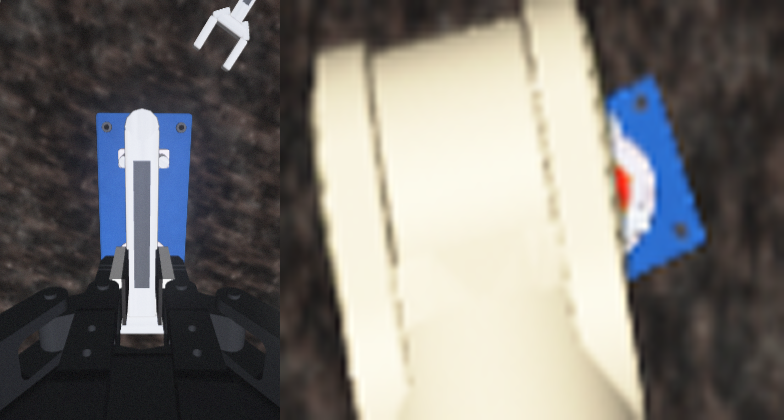

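The wrist view shows the plate's far corners at about (236,113) and (332,114). The pins are centred near column 284 and the handle near column 282, so the stand sits about 2 px to the right. I'll measure it with a blue mask.

```bash
cat > plate.py <<'E'
from h import *
s,r=st()
P=np.load('pics/wrist.npz')['P'].astype(int)
M=(P[:,:,2]>120)&(P[:,:,2]>P[:,:,0]+70)
print('rows',[ (v,np.where(M[v])[0][[0,-1]]) for v in range(108,120) if M[v].sum()>5][:3])
mids=[]
for v in range(122,240,6):
    u=np.where(M[v])[0]
    if len(u)<8: continue
    a=ray('wrist',(u[0],v+.5),.014);b=ray('wrist',(u[-1]+1,v+.5),.014)
    mids.append([*(r.T@((a+b)/2-s['ee_pos'])),np.linalg.norm(a-b)])
mids=np.array(mids)*1e3; print(np.round(mids[::3],1))
k=np.polyfit(mids[:,0],mids[:,1],1); print('lateral at tool x=0,-62',k[1],k[1]-62*k[0],'slope deg',np.degrees(np.arctan(k[0])))
W=P.min(2)>150
for v in (115,125,135): 
    u=np.where(W[v,250:320])[0]+250; print('handle',v,u[0],u[-1], r.T@(ray('wrist',((u[0]+u[-1]+1)/2,v+.5),s['ee_pos'][2]-.009)-s['ee_pos'])*1e3)
E
python3 plate.py; python3 -c "
from h import *
grab('scene','pics/s2.png'); P=cv2.imread('pics/s2.png')[150:270,250:370]
cv2.imwrite('pics/s2c.png',cv2.resize(P,None,fx=5,fy=5,interpolation=2))"
```

```text
t 9.25 p [ 0.5056 -0.0362  0.1506] x [-0.386  0.923 -0.   ] y [0.923 0.386 0.   ] z [ 0.  0. -1.] F [ 0.2  0.2 -1.4] T [0.06 0.02 0.01] w 0.0135 g 69.01241898536682 q [ 0.77  0.33 -0.89  1.8   0.28  1.15  0.18]
rows [(113, array([237, 328])), (114, array([237, 330])), (115, array([236, 331]))]
[[ 72.2   1.8 136.6  83. ]
 [ 57.    1.9 136.6  82.6]
 [ 41.4   1.4 136.6  83.1]
 [ 25.1   1.5 136.6  82.8]
 [  8.3   1.5 136.6  82.4]
 [ -9.1   1.1 136.6  82.9]
 [-27.1   1.1 136.6  82.6]]
lateral at tool x=0,-62 1.3420114333907502 0.8846740796590663 slope deg 0.4226294345414411
handle 115 269 294 [ 7.40880984e+01 -5.84975228e-02  8.99798925e+00]
handle 125 265 298 [ 6.98516567e+01 -5.62799178e-02  8.99810414e+00]
handle 135 265 298 [ 6.55362227e+01 -5.40209636e-02  8.99822118e+00]
```

View pics/s2c.png

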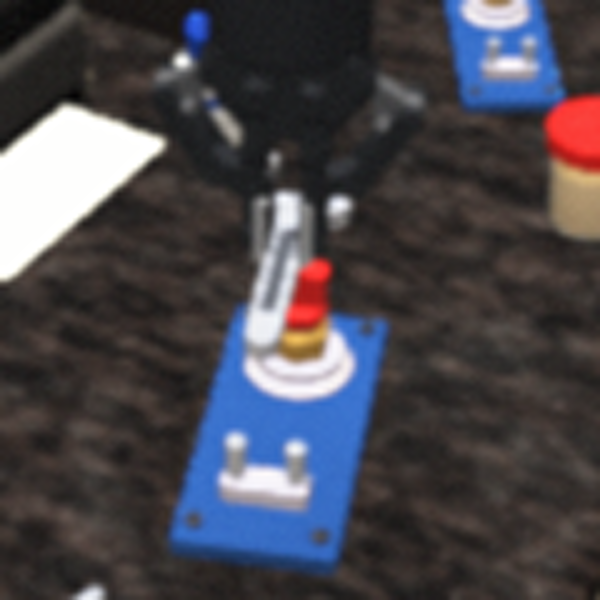

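The scene view shows the spanner held level above the stud, handle in line with the pin gap. I'll apply the small corrections and descend past the jam nut.

```bash
python3 -m creep '0 0.7 1.3 10 0.4;0 0 0 15 0;0 0 0 15 0;0 0 0 10 0;0 0 0 8 0;0 0 0 8 0;0 0 0 8 0;0 0 0 8 0' 
python3 -c "
from h import *
to((.5057,-.0365,.047),112.3)
grab('wrist','pics/w3.png'); grab('scene','pics/s3.png')
P=cv2.imread('pics/s3.png')[170:270,260:360]
cv2.imwrite('pics/s3c.png',np.hstack([cv2.imread('pics/w3.png')[:,140:420],cv2.resize(P,(420,420),interpolation=2)]))
"
```

```text
time_s: 10.3
ee_pos: [0.5067, -0.0351, 0.0682]
ee_rot: [0.557, 0.83, 0.0, 0.0]
ft_force: [-0.3, 0.2, -1.2]
gripper_width: 0.0137
grip_force: 69.0
t 10.3 p [ 0.5067 -0.0351  0.0682] x [-0.379  0.925 -0.   ] y [0.925 0.379 0.   ] z [ 0. -0. -1.] F [-0.3  0.2 -1.2] T [0.03 0.02 0.03] w 0.0137 g 69.0111243724823 q [ 0.7   0.44 -0.84  1.88  0.38  1.    0.09]
ang 112.27 yaw -0.03 shift mm BEFORE turn [-1.  -1.4 21.2]
AFTER turn [-1.  -1.4 21.2]
```

View pics/s3c.png

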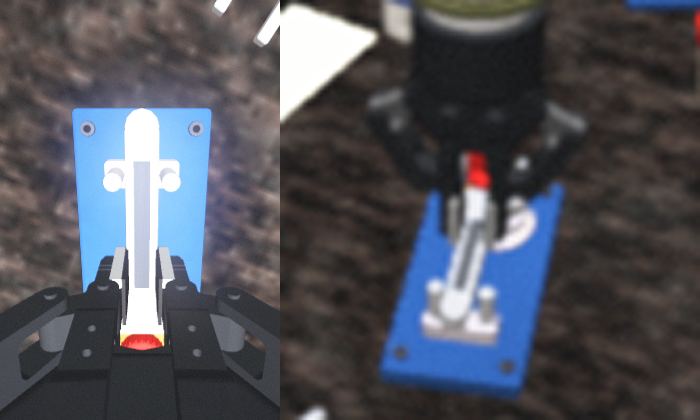

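The wrist view shows pins at about (253,180) and (310,180), handle centred between them at column 282, and the red nut visible in the throat, centred. I'll lower gently.

```bash
python3 -m creep '0 0 0 2 0;0 0 0 2 0;0 0 0 2 0;0 0 0 2 0;0 0 0 2 0;0 0 0 2 0;0 0 0 0 0;0 0 0 0 0' 
python3 -m creep '0 0 0 1.5 0;0 0 0 1.5 0;0 0 0 1.5 0;0 0 0 1.5 0;0 0 0 1 0;0 0 0 0 0;0 0 0 0 0;0 0 0 0 0'
```

```text
time_s: 11.4
ee_pos: [0.5066, -0.035, 0.0566]
ee_rot: [0.557, 0.83, 0.0, 0.0]
ft_force: [-0.1, 0.2, -1.6]
gripper_width: 0.0136
grip_force: 69.0
time_s: 12.4
ee_pos: [0.5066, -0.035, 0.0497]
ee_rot: [0.557, 0.83, 0.0, 0.0]
ft_force: [-0.1, -0.6, -1.5]
gripper_width: 0.0136
grip_force: 69.0
```

```bash
python3 -m creep '0 0 0 0.5 0;0 0 0 0.5 0;0 0 0 0.5 0;0 0 0 0.4 0;0 0 0 0.4 0;0 0 0 0 0;0 0 0 0 0;0 0 0 0 0'
```

```text
time_s: 13.4
ee_pos: [0.5066, -0.035, 0.0474]
ee_rot: [0.557, 0.83, 0.0, 0.0]
ft_force: [0.4, -0.4, -1.5]
gripper_width: 0.0136
grip_force: 69.0
```

```bash
python3 -m creep '0 0 0 0.3 0;0 0 0 0 0;40 0 0 0 0;40 0 0 0 0;40 0 0 0 0;40 0 0 0 0;40 0 0 -20 0;40 0 0 -25 0' 
python3 -m creep '100 0 0 -20 -9;100 0 0 -30 -9;100 0 0 -5 -9;100 0 0 0 -9;100 0 0 0 -9;100 0 0 0 -9;100 0 0 0 -9;100 0 0 0 -9' >/dev/null
python3 -c "
from h import *
to((.5307,-.0925,.15),202.3)"
```

```text
time_s: 14.4
ee_pos: [0.5064, -0.0348, 0.0933]
ee_rot: [0.557, 0.83, 0.0, -0.0]
ft_force: [0.3, 0.9, -0.6]
gripper_width: 0.0341
grip_force: 0.0
t 15.4 p [ 0.5067 -0.035   0.1484] x [-0.997 -0.08  -0.001] y [-0.08   0.997 -0.001] z [ 0.001 -0.001 -1.   ] F [ 0.5 -0.  -0.3] T [-0.   -0.07 -0.01] w 0.085 g 0.0 q [ 0.94  0.44 -1.16  1.79  0.43  1.2   1.31]
ang -175.42 yaw -17.72 shift mm BEFORE turn [-19.3 -59.2  -1.5]
AFTER turn [ -0.4 -62.2  -1.6]
```

```bash
python3 -m creep '100 0 0 0 -9;100 0 0 0 -8.7;100 0 -16 0 0;100 0 -16 0 0;100 0 -16 0 0;100 0 -14 0 0;100 0 0 0 0;100 0 0 0 0' >/dev/null
python3 -c "
from h import *
to((.5306,-.0933,.09),202.3)
grab('wrist','pics/w4.png')
print(proj('wrist',(.5306,-.0933,.083)),proj('wrist',(.5306,-.0933,.026)))
"
```

```text
t 16.4 p [ 0.5296 -0.0919  0.147 ] x [-0.927 -0.375 -0.   ] y [-0.375  0.927  0.001] z [-0.     0.001 -1.   ] F [-0.3  0.6 -0. ] T [ 0.06 -0.01  0.02] w 0.0854 g 0.0 q [ 1.01  0.54 -1.18  1.72  0.52  1.25  1.66]
ang -158.0 yaw -0.3 shift mm BEFORE turn [-0.4 -1.7 57. ]
AFTER turn [-0.4 -1.7 57. ]
[280.59916189 232.3778787 ] [280.84209327 209.59474525]
```

View pics/w4.png

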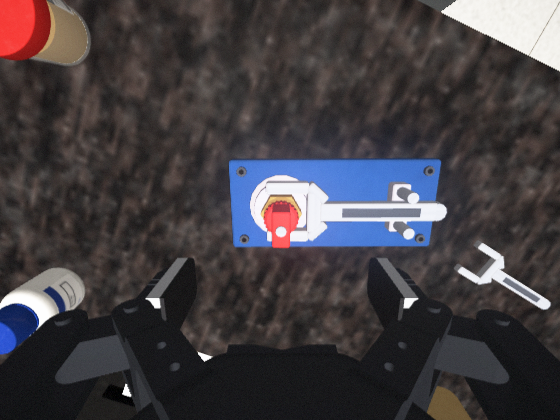

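The wrist view shows the spanner fitted flat on the nut, handle between the pins at (403,192) and (408,233). The stud top is at (281,232), as predicted, and the red bar runs roughly along tool x. I'll measure the bar angle and centre.

```bash
python3 - <<'E'
from h import *
P=np.load('pics/wrist.npz')['P'].astype(int)
M=(P[:,:,0]>150)&(P[:,:,1]<70)&(P[:,:,2]<70); 
for v in range(206,252,3):
    u=np.where(M[v,250:315])[0]+250
    if len(u): print(v,u[0],u[-1],len(u))
E
python3 - <<'E'
from h import *
P=np.load('pics/wrist.npz')['P'].astype(int)
print(P[238,264:300:3].tolist())
M=(P[:,:,0]>P[:,:,1]+80)&(P[:,:,0]>P[:,:,2]+80)&(P[:,:,1]<90)
for v in range(200,255,3):
    u=np.where(M[v,250:315])[0]+250
    if len(u): print(v,u[0],u[-1],len(u))
E
```

```text
[[86, 129, 222], [233, 231, 235], [242, 243, 248], [254, 87, 88], [255, 96, 97], [255, 96, 98], [255, 96, 99], [255, 97, 98], [254, 93, 95], [242, 243, 248], [243, 243, 249], [242, 242, 248]]
203 275 287 13
206 269 291 7
209 266 294 7
212 265 296 23
215 265 297 6
218 264 297 6
221 265 290 5
224 266 290 4
227 267 290 5
230 269 291 7
233 272 289 3
236 289 289 1
239 273 289 2
242 272 289 3
245 272 289 5
```

```bash
python3 -m creep '60 0 -1.5 10 1.5;60 0 0 15 0;60 0 0 15 0;60 0 0 12 0;60 0 0 8 0;60 0 0 6 0;60 0 0 3.5 0;60 0 0 0 0' >/dev/null
cat > tq.py <<'E'
from h import *
T=[];F=[]
for i in range(6):
    manip.grab_frame('wrist'); s=manip.read_state(); T.append(s['torque']); F.append(s['ft_force'])
s,r=st(); print('ang',np.degrees(np.arctan2(r[1,0],r[0,0])),'T',np.mean(T,0).round(3),np.std(T,0).round(3),'F',np.mean(F,0).round(1))
E
python3 tq.py; python3 -c "
from h import *
grab('wrist','pics/w5.png')"
```

```text
t 17.75 p [ 0.5305 -0.094   0.0778] x [-0.937 -0.35  -0.   ] y [-0.35   0.937 -0.   ] z [ 0. -0. -1.] F [-0.3  0.  -0.2] T [-0.02 -0.01 -0.01] w 0.0512 g 0.0 q [ 0.95  0.61 -1.1   1.78  0.6   1.13  1.58]
ang -159.5284999680985 T [ 0.002 -0.003  0.022] [0.023 0.023 0.036] F [0.  0.1 0.1]
```

View pics/w5.png

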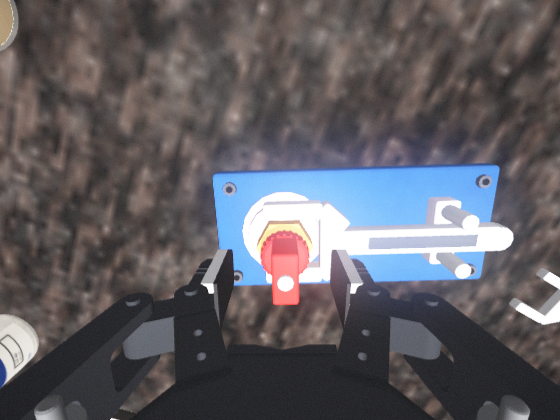

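```bash
python3 -c "
from h import *
s,r=st(); p=s['ee_pos']
print(proj('wrist',(p[0],p[1],.083)),ray('wrist',(286,284),.083), r.T@(ray('wrist',(286,284),.083)-p)*1e3)"
```

```text
t 17.8 p [ 0.5304 -0.094   0.0777] x [-0.937 -0.35  -0.   ] y [-0.35   0.937 -0.   ] z [ 0. -0. -1.] F [-0.6 -0.3  0.2] T [-0.01  0.01 -0.02] w 0.0513 g 0.0 q [ 0.95  0.61 -1.1   1.78  0.6   1.13  1.58]
[283.66118595 283.93807734] [ 0.5300653  -0.09295302  0.083     ] [-0.03322161  1.08871571 -5.27821375]
```

The bar is upright in the image with the stud top at (286,284), about 1 mm to tool +y. I'll shift and grip.

```bash
python3 -m creep '60 0 1 0 0;30 0 0 0 0;0 0 0 0 0;0 0 0 0 0;0 0 0 0 0;0 0 0 0 0;0 0 0 0 0;0 0 0 0 0' 60 >/dev/null; python3 tq.py
```

```text
t 19.1 p [ 0.53   -0.0928  0.0776] x [-0.937 -0.35  -0.   ] y [-0.35   0.937  0.   ] z [ 0.  0. -1.] F [-1.7  1.9  6.2] T [0.43 0.51 0.02] w 0.0116 g 61.973994970321655 q [ 0.95  0.61 -1.1   1.78  0.6   1.13  1.58]
ang -159.51542164299795 T [0.436 0.509 0.049] [0.027 0.026 0.035] F [-1.9  1.6  5.2]
```

```bash
python3 -m creep '0 0 0 0 1;0 0 0 0 1;0 0 0 0 1;0 0 0 0 1;0 0 0 0 1;0 0 0 0 1;0 0 0 0 1;0 0 0 0 1' >/dev/null; python3 tq.py
```

```text
t 20.4 p [ 0.53   -0.0927  0.0777] x [-0.976 -0.217 -0.   ] y [-0.217  0.976  0.   ] z [ 0.  0. -1.] F [-2.6  1.4  5.3] T [0.32 0.52 0.25] w 0.0117 g 62.0990252494812 q [ 0.93  0.6  -1.07  1.78  0.58  1.12  1.46]
ang -167.48622998293038 T [0.358 0.536 0.307] [0.024 0.037 0.029] F [-2.2  1.4  5.2]
```

```bash
for i in 1 2; do python3 -m creep '0 0 0 0 1;0 0 0 0 1;0 0 0 0 1;0 0 0 0 1;0 0 0 0 1;0 0 0 0 1;0 0 0 0 0;0 0 0 0 0' >/dev/null; python3 tq.py|tail -1; done
```

```text
ang -173.48261655458245 T [0.384 0.545 0.289] [0.02  0.028 0.025] F [-1.8  1.7  5.2]
ang -179.4822317182358 T [0.394 0.54  0.289] [0.013 0.03  0.015] F [-1.9  1.6  5.4]
```

```bash
python3 -m creep '0 0 0 0 1;0 0 0 0 1;0 0 0 0 1;0 0 0 0 1;0 0 0 0 1;0 0 0 0 1;0 0 0 0 0;0 0 0 0 0' >/dev/null; python3 tq.py|tail -1
python3 -m creep '0 0 0 0 1;0 0 0 0 1;0 0 0 0 1;0 0 0 0 1;0 0 0 0 0;0 0 0 0 0;0 0 0 0 0;0 0 0 0 0' >/dev/null; python3 tq.py|tail -1
```

```text
ang 174.51918207018315 T [0.42  0.551 0.297] [0.034 0.027 0.024] F [-2.   1.4  5. ]
ang 170.52596802407587 T [0.411 0.543 0.323] [0.044 0.015 0.013] F [-2.   1.6  5.3]
```

```bash
python3 -m creep '0 0 0 0 1;0 0 0 0 1;0 0 0 0 1;0 0 0 0 1;0 0 0 0 0;0 0 0 0 0;0 0 0 0 0;0 0 0 0 0' >/dev/null; python3 tq.py|tail -1
python3 -m creep '0 0 0 0 1;0 0 0 0 1;0 0 0 0 1;0 0 0 0 1;0 0 0 0 0;0 0 0 0 0;0 0 0 0 0;0 0 0 0 0' >/dev/null; python3 tq.py|tail -1
```

```text
ang 166.52802063559108 T [0.418 0.554 0.349] [0.029 0.021 0.028] F [-2.3  1.6  5.4]
ang 162.5290717801094 T [0.417 0.534 0.339] [0.023 0.03  0.028] F [-2.4  2.1  5. ]
```

```bash
python3 -m creep '0 0 0 0 1;0 0 0 0 1;0 0 0 0 1;0 0 0 0 1;0 0 0 0 0;0 0 0 0 0;0 0 0 0 0;0 0 0 0 0' >/dev/null; python3 tq.py|tail -1
python3 -m creep '0 0 0 0 1;0 0 0 0 1;0 0 0 0 1;0 0 0 0 1;0 0 0 0 0;0 0 0 0 0;0 0 0 0 0;0 0 0 0 0' >/dev/null; python3 tq.py|tail -1
```

```text
ang 158.53945657567914 T [0.467 0.534 0.351] [0.018 0.027 0.03 ] F [-2.5  2.1  5. ]
ang 154.54513201756419 T [0.479 0.57  0.396] [0.032 0.027 0.027] F [-2.5  2.2  5.3]
```

```bash
python3 -m creep '0 0 0 0 1;0 0 0 0 1;0 0 0 0 1;0 0 0 0 1;0 0 0 0 0;0 0 0 0 0;0 0 0 0 0;0 0 0 0 0' >/dev/null; python3 tq.py|tail -1;python3 tq.py
```

```text
ang 150.5520831669479 T [0.487 0.546 0.428] [0.046 0.03  0.019] F [-1.8  2.3  5.1]
t 32.4 p [ 0.53   -0.0925  0.0776] x [-0.871  0.492  0.   ] y [0.492 0.871 0.   ] z [ 0.  0. -1.] F [-1.9  2.3  5.4] T [0.48 0.59 0.44] w 0.0114 g 62.24773049354553 q [ 0.84  0.52 -0.92  1.79  0.47  1.07  0.81]
ang 150.55100185691654 T [0.479 0.559 0.429] [0.011 0.017 0.037] F [-2.2  2.4  5.3]
```

```bash
python3 -m creep '0 0 0 0 1;0 0 0 0 1;0 0 0 0 1;0 0 0 0 1;0 0 0 0 0;0 0 0 0 0;0 0 0 0 0;0 0 0 0 0' >/dev/null; python3 tq.py|tail -1;python3 tq.py|tail -1;python3 tq.py|tail -1
```

```text
ang 146.56464462412953 T [0.526 0.562 0.475] [0.029 0.031 0.041] F [-2.1  2.5  5.1]
ang 146.56272227236724 T [0.524 0.57  0.487] [0.043 0.021 0.017] F [-1.9  2.6  5.5]
ang 146.56424613241435 T [0.523 0.56  0.477] [0.034 0.032 0.018] F [-2.4  2.8  5.4]
```

```bash
python3 -m creep '0 0 0 0 1;0 0 0 0 1;0 0 0 0 0;0 0 0 0 0;0 0 0 0 0;0 0 0 0 0;0 0 0 0 0;0 0 0 0 0' >/dev/null; python3 tq.py|tail -1;python3 tq.py|tail -1;python3 tq.py|tail -1
```

```text
ang 144.5694369407468 T [0.533 0.543 0.492] [0.031 0.028 0.018] F [-1.8  2.7  5.3]
ang 144.56807698340444 T [0.551 0.543 0.499] [0.01  0.035 0.034] F [-1.8  2.3  5.2]
ang 144.5660265765125 T [0.513 0.536 0.489] [0.022 0.024 0.024] F [-1.8  2.1  5.3]
```

```bash
python3 -m creep '0 0 0 0 1;0 0 0 0 0;0 0 0 0 0;0 0 0 0 0;0 0 0 0 0;0 0 0 0 0;0 0 0 0 0;0 0 0 0 0' >/dev/null; python3 tq.py|tail -1;python3 tq.py|tail -1
python3 -m creep '0 0 0 0 -1;0 0 0 0 -1;0 0 0 0 -1;0 0 0 0 -1;0 0 0 0 -1;0 0 0 0 -1;0 0 0 0 0;0 0 0 0 0' >/dev/null; python3 tq.py|tail -1
python3 -m creep '60 0 0 0 0;60 0 0 0 0;60 0 0 0 0;60 0 0 0 0;60 0 0 -10 0;60 0 0 -25 0;100 0 0 -30 0;100 0 0 -30 0'
python3 -c "
from h import *
grab('wrist','pics/w6.png')"
```

```text
ang 143.56977452280123 T [0.52  0.557 0.532] [0.04  0.015 0.021] F [-1.8  2.7  5.3]
ang 143.57169893298794 T [0.512 0.539 0.498] [0.014 0.028 0.016] F [-2.3  2.2  5.3]
ang 149.52495098468918 T [0.584 0.585 0.13 ] [0.023 0.011 0.023] F [-1.9  2.6  5.5]
time_s: 40.1
ee_pos: [0.53, -0.0928, 0.1741]
ee_rot: [0.263, 0.965, 0.0, 0.0]
ft_force: [0.9, -0.2, 0.5]
gripper_width: 0.0847
grip_force: 0.0
```

View pics/w6.png

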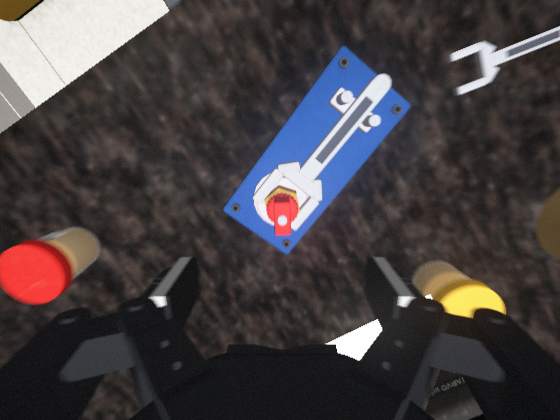

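The wrist view shows the spanner flat on the nut with its handle between the pins at (345,98) and (373,121). The bar at (283,212) is free and the cups are untouched. The final torque was about 0.51 N m, so I'm handing it in.

```bash
python3 -c "
from h import *
print(manip.sign_off())"
```

```text
the job is handed in; nothing more can be done
None
```

The spanner is fitted over the lower nut with its handle between the pins, the jam nut is tightened to about 0.51 N m, the cups and bottle were not touched, and the job was handed in at about 40 s.

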